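# Put three dye bottles back in their own drip trays

### The job

The three dye bottles that stand in the wooden drip trays have each been put in the wrong one. Swap them round so that each stands upright in the middle of the tray of its own size: the tallest bottle in the widest tray, the middle one in the middle tray and the smallest in the narrowest; the empty cork mat is there to park a bottle on meanwhile. Keep the bottles upright, set them down gently without dropping them, and leave the beeswax, the tape roll and the rivet dish where they are.

Things in the scene. Friction and masses are not known exactly. Their poses are not given: they have to be found in the camera images.
- tall_bottle: the tallest and thickest dye bottle: ochre body, white cap, pale label; 120 mm tall overall, standing upright. Its round body is 50 mm in diameter. Origin: centre of its underside; z runs up along the bottle. Loose, under 0.3 kg. Grip it by the body, 72 mm above its underside, from above; the yaw of the grasp does not matter.
- medium_bottle: the middle-sized dye bottle: dark brown body, black cap, pale label (not the similar bottle far back on the bench beside the power strip, which is no part of the job); 98 mm tall overall, standing upright. Its round body is 42 mm in diameter. Origin: centre of its underside; z runs up along the bottle. Loose, under 0.3 kg. Grip it by the body, 55 mm above its underside, from above; the yaw of the grasp does not matter.
- small_bottle: the smallest dye bottle: black body, red cap, red label; 85 mm tall overall, standing upright. Its round body is 38 mm in diameter. Origin: centre of its underside; z runs up along the bottle. Loose, under 0.3 kg. Grip it by the body, 48 mm above its underside, from above; the yaw of the grasp does not matter.
- wide_tray: the widest of three round plain turned-wood drip trays: 106 mm across outside, 96 mm across inside at the floor, flat floor 3 mm thick, thin upright rim 8 mm high. Fixed to the bench. Origin: centre of its underside, on the bench top. At the start the medium bottle stands in it.
- middle_tray: the middle-sized of three round plain turned-wood drip trays: 88 mm across outside, 78 mm across inside at the floor, flat floor 3 mm thick, thin upright rim 8 mm high. Fixed to the bench. Origin: centre of its underside, on the bench top. At the start the small bottle stands in it.
- narrow_tray: the narrowest of three round plain turned-wood drip trays: 70 mm across outside, 60 mm across inside at the floor, flat floor 3 mm thick, thin upright rim 8 mm high. Fixed to the bench. Origin: centre of its underside, on the bench top. At the start the tall bottle stands in it.
- cork_mat: a square cork mat, 90x90 mm and 4 mm thick, empty at the start, fixed to the bench; a bottle can be parked on it. Origin: centre of its underside, on the bench top; x and y along its sides.
- beeswax: bystander: a yellow block of beeswax, 36x58x20 mm, lying loose among the trays. Origin: centre of its underside; y along its length. Not to be moved.
- masking_roll: bystander: a roll of cream masking tape lying flat, 94 mm across, 25 mm high, loose, to the left of the work. Origin: centre of its underside. Not to be moved.
- rivet_dish: bystander: a small round metal dish of rivets, 71 mm across, 16 mm high, loose, to the right of the work. Origin: centre of its underside. Not to be moved.
Things that resemble listed ones, but are neither listed nor needed, are in the scene too. What is shaped like the middle_tray but yellow is not meant.

How it is judged:
By the outcome, as a careful person would: the job done as asked, in the order asked, and still so for the second after the job is handed in, with the robot touching nothing.
It also fails if it takes over 104 s, if anything falls off the work surface, if the arm or the gripper's body presses on something with over 40 N, if the wrist force passes 120 N, or if a joint passes its speed limit or range.

### The arm

A 7-joint arm with a two-finger parallel gripper is mounted at the origin on a cart in front of the work surface, level with it; the furniture and walls round the work are solid. World frame = base frame: x ahead of the robot, y to its left, z up, the work surface at z = 0. Lengths are in m, angles in rad, forces in N, time in s.
With the tool pointing down it reaches from about 0.4 to 0.85 m from the base axis. Payload 10.4 kg.
Tool frame: the origin (TCP) lies on the centre line of the jaws, within the pads' length; the fingertips stand 25 mm ahead of it and the grasp point (between the pads) lies 6 mm ahead of it; z points along the fingers, y is the line along which they close (so a half turn about z gives the same grasp; the last joint's range is limited). The gripper opens to 87 mm and grips with 3 to 60 N. Pads are 19 mm wide; open, the fingers measure 117 mm over their backs; the gripper's body (75 mm by 190 mm) begins 51 mm behind the grasp point.
Start: joints at [1.305, 0.332, -0.065, 1.46, 0.022, 1.35, -0.088], TCP at [0.15, -0.607, 0.248] pointing down, gripper open.
Joint ranges: [-2.6, 2.6], [-0.5, 2.12], [-1.47, 1.34], [0.16, 2.42], [-1.27, 4.41], [0.06, 2.06], [-2.6, 2.6]. Speed limits (rad/s): [2.22, 2.22, 2.79, 2.79, 3.14, 3.14, 3.14].

### API

Orientations are given as a rotation vector (axis times angle).
In Python, from bench import robot gives the robot as it stands. The module is installed in compiled form; this text tells all that it offers.
- The arm moves only by the tool send_rows, never from a script. Its argument "increments" is a list of rows, each a list of 2 entries, a list of its own where there are three numbers: the shift along the tool's x, y, z in cm, then the turn about the tool's z in rad. In form: [[[x, y, z], roll], ...]. A call has 1 to 8 rows; each row shifts and turns the commanded pose from where the row before left it, along the tool's axes as they then stand; what a row does not reach is not made up. A row lasts 1/10 s, in which the tool goes at most 50 mm and 8.59 degrees, less where a joint would pass 70% of its speed; a pose out of reach is approached as far as the arm can. A call is refused whole if a number of a shift passes 5 or a number of a turn 0.15, either way. A call with a gripper value outside its range is refused whole. "claw" is the opening, from -1 (shut) to 1 (fully open), so that 0 is half open, set as the call begins (left out, the last holds). The fingers move at their own pace and stop on an object; "force" is the grip in N (left out, the last holds). Time passes only in rows, so rows that do not move let the fingers close. It gives the time, the measured TCP pose, the force, the opening and the grip force at its end, in the units of the state.
- robot.state(): the state, without advancing time (a new reading comes with each control period).
- robot.grab_frame(name): name is "scene" or "top"; returns a dict with "pixels" (384x512x3 uint8, blue, green, red), "range_z" (384x512 float32, m along the optical axis (not along the pixel's ray), 0 where there is no reading), "vertical_fov" (degrees; the focal length in pixels is half the picture's height over the tangent of half this angle, whatever the lens; pixels are square), "cx", "cy" (the principal point, pixels), "dist_coeffs" ([k1, k2, p1, p2, k3] as OpenCV has them; the pictures are not rectified), "rvec" (rotation vector, rad) and "tvec" (3), from world to camera coordinates, as OpenCV has them. Camera axes: x right, y down, z forward; pixel columns grow to the right and rows downward; lengths in m; the calibration is good to about 2 mm. A picture is of the moment at which its call begins.
- robot.close_job(): hands the job in; it is judged then, once.
The state is a dict: "time": time; "joints": joint angles; "qvel": joint speeds; "effort": joint torques, N m; "eef_pos": TCP position; "ee_rot": TCP orientation; "ft_force": force on the tool from outside, world axes, zero at the start; "moment": the same for the moment, N m; "opening": finger opening in m; "gripper_force": force on a finger pad.
Only numpy, scipy, OpenCV 4.12 (cv2) and the standard library are available. Lean on these libraries where they do the work, as an engineer would, in place of code of your own. Each camera call takes 0.05 s, during which the arm holds its last target. There are 200 camera calls.

## Working session

There is one attempt and no reset: what is moved stays moved. The work goes in short steps, Python scripts to look and compute and a tool call to move; the robot and the scene stay as the last step left them, time stands still between calls to the robot, and variables do not carry over. Pictures are saved under pics/ and viewed, at most 14 in all, crops included, and the job is handed in when it is done.

Besides the shell and the picture viewer there is one more tool, called after ">>>" as name([rows], argument=value, ...), one row to a line, values as JSON. send_rows: Moves the arm, as the interface text tells. Its arguments: {"type":"object","properties":{"increments":{"type":"array"},"claw":{"type":"number"},"force":{"type":"number"}},"required":["increments"]}

```bash
mkdir -p pics; cat > h.py <<'E'
import numpy as np, cv2
from bench import robot
def cam(n):
    f=robot.grab_frame(n); h,w=f["pixels"].shape[:2]
    fl=h/2/np.tan(np.radians(f["vertical_fov"])/2)
    f["K"]=np.array([[fl,0,f["cx"]],[0,fl,f["cy"]],[0,0,1]]); f["D"]=np.array(f["dist_coeffs"],float)
    f["R"]=cv2.Rodrigues(np.array(f["rvec"],float))[0]; f["t"]=np.array(f["tvec"],float).ravel(); return f
def plane(f,uv,z):
    p=cv2.undistortPoints(np.array(uv,float).reshape(-1,1,2),f["K"],f["D"]).reshape(-1,2)
    d=np.c_[p,np.ones(len(p))]@f["R"]; c=-f["R"].T@f["t"]
    return c+d*((z-c[2])/d[:,2])[:,None]
def cloud(f):
    h,w=f["range_z"].shape; v,u=np.mgrid[:h,:w]
    p=cv2.undistortPoints(np.stack([u,v],-1).reshape(-1,1,2).astype(float),f["K"],f["D"]).reshape(-1,2)
    z=f["range_z"].reshape(-1,1); P=(np.c_[p,np.ones(len(p))]*z-f["t"])@f["R"]
    P[z[:,0]==0]=np.nan; return P.reshape(h,w,3)
E
python3 - <<'E'
from h import *
for n in("scene","top"):
    f=cam(n); cv2.imwrite(f"pics/{n}0.png",cv2.resize(f["pixels"],(800,600),interpolation=cv2.INTER_CUBIC)); print(n,-f["R"].T@f["t"],f["R"][2],f["D"])
s=robot.state();print(s)
E
```

```text
scene [ 0.27159551 -0.45541469  0.70996298] [ 0.38036038  0.53323258 -0.75563814] [-0.02857753  0.          0.          0.          0.        ]
top [0.46792451 0.02512693 1.16986102] [ 0.11975974 -0.02044784 -0.99259231] [-0.1190836  0.         0.         0.         0.       ]
{'time': 0.1, 'joints': array([ 1.30540927,  0.33278061, -0.06472679,  1.46083966,  0.02159508,
        1.349891  , -0.08853039]), 'qvel': array([ 0.00146292, -0.00052274,  0.00116726, -0.00300468,  0.00148829,
        0.00015525,  0.00069054]), 'effort': array([ 1.37078365e-03, -6.24549294e+01,  2.43605155e-02, -3.90717208e+01,
       -6.15523173e-02,  3.66628601e-02,  6.92473168e-05]), 'eef_pos': array([ 0.15019765, -0.60636947,  0.2468595 ]), 'ee_rot': array([-3.11727106e+00, -3.80306472e-01,  2.97059309e-04]), 'ft_force': array([ 0.07103381, -0.61256706,  0.16190322]), 'moment': array([-0.05088039, -0.01023198, -0.03349476]), 'gripper_force': 0.0, 'opening': 0.08653175335012514}
```

View pics/scene0.png

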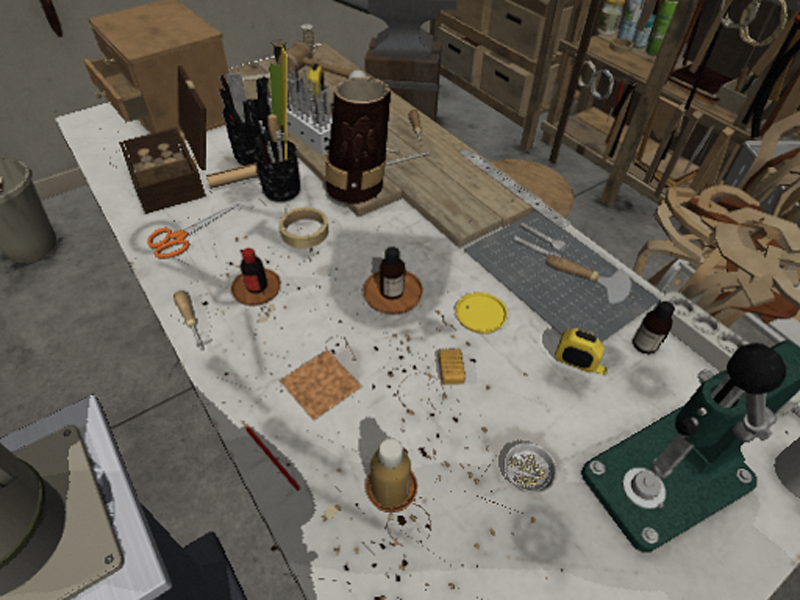

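View pics/top0.png

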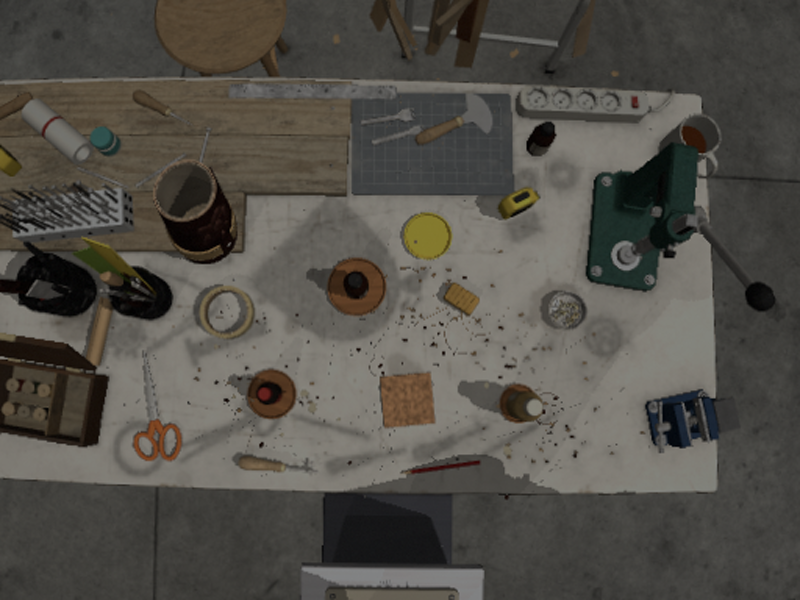

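Scene view (800x600 px): small red-capped bottle (253,272), medium brown bottle (392,275), tall ochre bottle (391,475), cork mat (320,384).
- **Medium bottle candidates:** (392,275), standing in a wood tray, and (655,328), far back by the power strip. The first is meant, because the second is the excluded look-alike.
- **Middle tray candidates:** the wood one under the red-capped bottle, top view (271,393), and the yellow one (427,236). The wood one fits.

Next I'll measure and make a crop to confirm.

```bash
python3 - <<'E'
from h import *
f=cam("top"); P=cloud(f); img=f["pixels"]; hsv=cv2.cvtColor(img,cv2.COLOR_BGR2HSV)
s=512/800
def circ(q):
    A=np.c_[2*q,np.ones(len(q))]; x=np.linalg.lstsq(A,(q**2).sum(1),rcond=None)[0]; return x[:2],np.sqrt(x[2]+x[:2]@x[:2])
for n,(u,v),r in(("narrow",(521,403),28),("wide",(356,286),40),("middle",(271,393),36),("cork",(407,400),40),("yellow",(427,236),36)):
    m=cv2.inRange(hsv,(3,90,30),(40,255,255))
    if n=="narrow": pass
    c=np.zeros_like(m); cv2.circle(c,(int(u*s),int(v*s)),int(r*s)+2,255,-1); m&=c
    m=cv2.morphologyEx(m,cv2.MORPH_CLOSE,np.ones((5,5)))
    k=max(cv2.findContours(m,0,cv2.CHAIN_APPROX_NONE)[0],key=cv2.contourArea)[:,0]
    if n=="cork":
        q=plane(f,k,.004)[:,:2]; print(n,cv2.minAreaRect((q*1000).astype(np.float32)));continue
    q=plane(f,k,.008)[:,:2]
    for _ in range(6):
        c0,R=circ(q); e=np.abs(np.linalg.norm(q-c0,axis=1)-R); q=q[e<max(.0025,1.5*e.mean())]
    print(n,c0,2*R,len(q),len(k))
    # bottle: points in the cloud above
    for cn,F,Q in(("top",f,P),):
        b=np.nan_to_num(Q,nan=9); sel=(np.linalg.norm(b[...,:2]-c0,axis=2)<.05)&(b[...,2]>.015)&(b[...,2]<.2)
        if sel.sum(): 
            z=b[sel]; t=z[z[:,2]>z[:,2].max()-.006]; print("  bottle top z",z[:,2].max(),"cap",t[:,:2].mean(0),np.ptp(t[:,:2],axis=0))
# scene-view body fit from depth
g=cam("scene");Q=np.nan_to_num(cloud(g),nan=9).reshape(-1,3); T=np.nan_to_num(P,nan=9).reshape(-1,3)
for n,c,R,lo,hi in(("tall",(.36,-.26),.025,.02,.07),("medium",(.57,.05),.021,.02,.06),("small",(.38,.2),.019,.02,.05)):
    np.set_printoptions(precision=4,suppress=True)
    for nm,X in(("scene",Q),("top",T)):
        d=X[(X[:,2]>lo)&(X[:,2]<hi)&(np.hypot(X[:,0]-c[0],X[:,1]-c[1])<.09)]
        from scipy.optimize import least_squares
        if len(d)>20:
            o=least_squares(lambda p:np.hypot(d[:,0]-p[0],d[:,1]-p[1])-R,d[:,:2].mean(0)+.01*(d[:,:2].mean(0)-(-(f if nm=="top" else g)["R"].T@(f if nm=="top" else g)["t"])[:2]),loss="soft_l1",f_scale=.002)
            print(n,nm,o.x,len(d),np.sqrt((o.fun**2).mean()))
# obstacles: heights
b=T[(T[:,0]>.25)&(T[:,0]<.75)&(T[:,1]>-.4)&(T[:,1]<.45)&(T[:,2]>.13)]
if len(b): print("high",b.min(0),b.max(0))
a=g["pixels"][150:215,140:280]; d=g["pixels"][180:245,380:450]; 
a=g["pixels"][140:260,130:450]
cv2.imwrite("pics/crop1.png",cv2.resize(a,(800,300),interpolation=cv2.INTER_CUBIC))
E
```

```text
narrow [ 0.43804521 -0.21768969] 0.06585220927210955 53 90
  bottle top z 0.1271188265899265 cap [ 0.43644217 -0.21753619] [0.02490474 0.0258178 ]
wide [0.64081185 0.07283146] 0.10240467081762872 104 106
  bottle top z 0.1045824373004538 cap [0.63713304 0.07251207] [0.02077827 0.02061138]
middle [0.44713969 0.21770194] 0.08343325702915978 82 96
  bottle top z 0.09294822894299826 cap [0.44963053 0.21569575] [0.01786004 0.02011912]
cork ((445.93505859375, -19.880935668945312), (95.21632385253906, 88.80370330810547), 6.020671367645264)
yellow [ 0.73605553 -0.05282138] 0.08527662563114827 85 85
  bottle top z 0.01702079752171709 cap [ 0.76649185 -0.02543034] [0. 0.]
tall scene [ 0.4344 -0.2178] 242 0.0003675806399933329
medium scene [0.6362 0.0731] 169 0.0009421689818247382
medium top [0.6376 0.0725] 33 0.0004295669177641705
small scene [0.3662 0.2191] 241 0.04829263034443046
small top [0.341  0.2309] 175 0.03861241824897869
high [ 0.577  -0.3999  0.1301] [0.7499 0.45   0.2964]
```

View pics/crop1.png

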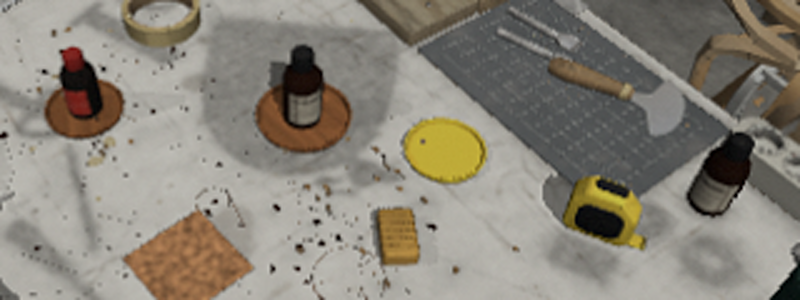

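The crop shows the red-capped bottle (82,90) and the medium one (302,90) in wood trays. The look-alike (720,178) and the yellow tray (445,150) stand apart, so the identities are confirmed. I'll refine the tray centres and the small bottle from the second view.

```bash
python3 - <<'E'
from h import *
from scipy.optimize import least_squares
np.set_printoptions(precision=4,suppress=True)
tr={"narrow":((.438,-.2177),.035,.025,.12),"wide":((.6395,.073),.053,.021,.098),"middle":((.448,.2177),.044,.019,.085),"yellow":((.736,-.053),.044,0,0)}
for n in("scene","top"):
    f=cam(n); X=np.nan_to_num(cloud(f),nan=9); hsv=cv2.cvtColor(f["pixels"],cv2.COLOR_BGR2HSV)
    m0=cv2.inRange(hsv,(3,100,25),(40,255,255)); C=-f["R"].T@f["t"]
    for k,(c,R,rb,h) in tr.items():
        d=np.linalg.norm(X[...,:2]-c,axis=2); m=m0*((d<R+.012)&(X[...,2]<.03)).astype(np.uint8)
        m=cv2.morphologyEx(m,cv2.MORPH_CLOSE,np.ones((3,3)))
        ct=max(cv2.findContours(m,0,cv2.CHAIN_APPROX_NONE)[0],key=cv2.contourArea)[:,0]
        # rim-top on far/near: use rim height, nearside shows outer wall -> drop near side contour
        q=plane(f,ct,.008)[:,:2]; 
        o=least_squares(lambda p:np.hypot(*(q-p[:2]).T)-p[2],[*c,R],loss="soft_l1",f_scale=.001)
        away=(c-C[:2])/np.linalg.norm(c-C[:2]); qf=q[(q-o.x[:2])@away>-.3*R]
        o2=least_squares(lambda p:np.hypot(*(qf-p[:2]).T)-p[2],o.x,loss="soft_l1",f_scale=.001)
        print(n,k,o.x[:2],o.x[2]*2,"far",o2.x[:2],o2.x[2]*2)
        if rb:
            x=X.reshape(-1,3); s=x[(np.hypot(*(x[:,:2]-c).T)<.045)&(x[:,2]>.014)&(x[:,2]<h*.6)]
            if len(s)>15:
                dr=s[:,:2].mean(0)-C[:2]
                b=least_squares(lambda p:np.hypot(*(s[:,:2]-p).T)-rb,s[:,:2].mean(0)+.01*dr/np.linalg.norm(dr),loss="soft_l1",f_scale=.001)
                print("   body",b.x,len(s),np.abs(b.fun).mean())
            t=x[(np.hypot(*(x[:,:2]-c).T)<.045)&(x[:,2]>h-.003)&(x[:,2]<h+.02)]
            print("   cap",t[:,:2].mean(0), t[:,2].max())
    b=X.reshape(-1,3); bx=b[(b[:,0]>.3)&(b[:,0]<.8)&(b[:,1]>-.4)&(b[:,1]<.42)&(b[:,2]>.14)&(b[:,2]<.5)]
    g=np.unique(np.round(bx[:,:2]/.05)*.05,axis=0); print(g.tolist(), len(bx) and bx[:,2].max())
# rim tops by depth in the scene
E
```

```text
scene narrow [ 0.4375 -0.2167] 0.06396629222907338 far [ 0.4421 -0.2085] 0.05972159365187394
   body [ 0.4345 -0.2179] 281 0.0003037230586717956
   cap [ 0.4334 -0.2192] 0.1273627643576359
scene wide [0.6386 0.0719] 0.10010904588948939 far [0.6496 0.0886] 0.07429949065804949
   body [0.6362 0.0731] 180 0.000766136840087661
   cap [0.6339 0.0712] 0.10447168146967253
scene middle [0.4445 0.2152] 0.07977693155352683 far [0.4506 0.2366] 0.059094151295096355
   body [0.4459 0.2174] 138 0.0008875355598548168
   cap [0.4461 0.2138] 0.09039482430692396
scene yellow [ 0.7346 -0.0521] 0.08599998743829289 far [ 0.7352 -0.0516] 0.08513850562595068
[[0.6000000000000001, 0.4], [0.65, -0.4], [0.65, 0.4], [0.7000000000000001, -0.4], [0.7000000000000001, 0.25], [0.7000000000000001, 0.30000000000000004], [0.7000000000000001, 0.35000000000000003], [0.75, -0.4], [0.75, 0.25], [0.75, 0.30000000000000004], [0.75, 0.35000000000000003], [0.8, 0.30000000000000004], [0.8, 0.35000000000000003]] 0.2949630268779489
top narrow [ 0.4381 -0.2171] 0.06231816244750251 far [ 0.4355 -0.2257] 0.05964212649929952
   body
[... 218 characters left out ...]
13615
   cap [0.6371 0.0724] 0.10571073315475919
top middle [0.4472 0.218 ] 0.0829122875900927 far [0.4472 0.218 ] 0.08285558872845618
   body [0.4498 0.2179] 28 0.0003108353473807058
   cap [0.4496 0.2153] 0.09277602573126861
top yellow [ 0.7361 -0.0527] 0.0849100139602959 far [ 0.736  -0.0528] 0.08498529451419526
[[0.6000000000000001, 0.4], [0.65, -0.4], [0.65, 0.4], [0.7000000000000001, -0.4], [0.7000000000000001, 0.30000000000000004], [0.7000000000000001, 0.35000000000000003], [0.7000000000000001, 0.4], [0.75, -0.4], [0.75, 0.25], [0.75, 0.30000000000000004], [0.75, 0.35000000000000003], [0.75, 0.4], [0.8, -0.4], [0.8, 0.30000000000000004], [0.8, 0.35000000000000003]] 0.29586506779815225
```

>>> send_rows([
  [[0,0,0],0.121],
  [[0,0,0],0.121],
  [[1.5,-2,0],0],
  [[2.5,-3.5,0],0],
  [[2.5,-3.5,0],0],
  [[2.5,-3.5,0],0],
  [[2.5,-3.5,0],0],
  [[2.5,-3.5,0],0],
], claw=1, force=20)

```text
time: 1.1
eef_pos: [0.2909, -0.41, 0.2477]
ee_rot: [3.141, 0.001, 0.0]
ft_force: [1.9, -0.8, 0.9]
opening: 0.0868
gripper_force: 0.0
```

>>> send_rows([
  [[2.4,-3.2,0],0],
  [[2.4,-3.2,0],0],
  [[2.4,-3.2,0],0],
  [[2.4,-3.2,0],0],
  [[2.4,-3.2,0],0],
  [[2.4,-3.2,0],0],
  [[0,0,0],0],
  [[0,0,0],0],
])

```text
time: 1.9
eef_pos: [0.4342, -0.219, 0.2475]
ee_rot: [3.141, 0.004, -0.0]
ft_force: [-0.1, -1.2, 0.2]
opening: 0.0873
gripper_force: 0.0
```

>>> send_rows([
  [[0,0,4],0],
  [[0,0,4],0],
  [[0,0,3],0],
  [[0,0,2],0],
  [[0,0,1.5],0],
  [[0,0,1.2],0],
  [[0,0,0.7],0],
  [[0,0,0],0],
])

```text
time: 2.7
eef_pos: [0.4334, -0.2199, 0.083]
ee_rot: [-3.141, 0.0, 0.002]
ft_force: [-0.0, -0.9, -0.1]
opening: 0.0871
gripper_force: 0.0
```

>>> send_rows([
  [[0,0,0],0],
  [[0,0,0],0],
  [[0,0,0],0],
  [[0,0,0],0],
  [[0,0,0],0],
  [[0,0,0],0],
  [[0,0,0],0],
  [[0,0,0],0],
], claw=-1, force=20)

```text
time: 3.5
eef_pos: [0.4341, -0.2194, 0.0836]
ee_rot: [3.141, 0.001, 0.0]
ft_force: [-0.1, 0.7, 0.8]
opening: 0.0495
gripper_force: 20.0
```

>>> send_rows([
  [[0,0,-1],0],
  [[0,0,-2],0],
  [[0,0,-2],0],
  [[0,-2,0],0],
  [[0.3,-4,0],0],
  [[0.3,-4,0],0],
  [[0.3,-4,0],0],
  [[0.2,-4,0],0],
])

```text
time: 4.3
eef_pos: [0.4447, -0.0379, 0.1342]
ee_rot: [3.141, 0.001, 0.001]
ft_force: [0.8, -0.1, -2.0]
opening: 0.0494
gripper_force: 20.0
```

>>> send_rows([
  [[0,-2,0],0],
  [[0,0,0],0],
  [[0,0,0],0],
  [[0,0,2],0],
  [[0,0,1.5],0],
  [[0,0,0.8],0],
  [[0,0,0.3],0],
  [[0,0,0.1],0],
])

```text
time: 5.1
eef_pos: [0.4449, -0.0199, 0.0866]
ee_rot: [3.142, -0.0, -0.0]
ft_force: [-0.2, 0.3, -2.2]
opening: 0.0495
gripper_force: 20.0
```

>>> send_rows([
  [[0,0,0.1],0],
  [[0,0,0],0],
  [[0,0,0.1],0],
  [[0,0,0],0],
])

```text
time: 5.5
eef_pos: [0.4449, -0.0195, 0.0847]
ee_rot: [3.141, 0.001, 0.001]
ft_force: [-0.6, 0.4, -1.2]
opening: 0.0498
gripper_force: 20.0
```

>>> send_rows([
  [[0,0,0.05],0],
  [[0,0,0],0],
  [[0,0,0.05],0],
  [[0,0,0],0],
])

```text
time: 5.9
eef_pos: [0.4452, -0.0194, 0.0846]
ee_rot: [3.141, 0.002, 0.001]
ft_force: [-5.4, 0.2, 11.2]
opening: 0.0498
gripper_force: 20.0
```

>>> send_rows([
  [[0,0,-0.05],0],
  [[0,0,0],0],
  [[0,0,0],0],
  [[0,0,0],0],
  [[0,0,0],0],
  [[0,0,-1],0],
  [[0,0,-2],0],
  [[0,0,-4],0],
], claw=1)

```text
time: 6.7
eef_pos: [0.4432, -0.0193, 0.1535]
ee_rot: [-3.141, -0.002, 0.007]
ft_force: [0.8, -0.4, 0.6]
opening: 0.0865
gripper_force: 0.0
```

>>> send_rows([
  [[0,0,-4],0],
  [[0,0,-4],0],
  [[0.05,-3.7,0],0],
  [[0,-4,0],0],
  [[0.1,-4,0],0],
  [[0,-4,0],0],
  [[0.1,-4,0],0],
  [[0,-4,0],0],
])

```text
time: 7.5
eef_pos: [0.447, 0.219, 0.2349]
ee_rot: [3.141, 0.001, 0.002]
ft_force: [0.8, 0.2, -0.1]
opening: 0.0867
gripper_force: 0.0
```

```bash
python3 - <<'E'
from h import *
f=cam("top"); a=f["pixels"][200:290,140:360]
g=cam("scene"); b=g["pixels"][140:340,130:310]
c=np.zeros((600,800,3),np.uint8); c[:270,:660]=cv2.resize(a,(660,270)); c[270:600,:297]=cv2.resize(b,(297,330)); cv2.imwrite("pics/c2.png",c)
E
```

```text
(no output)
```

View pics/c2.png

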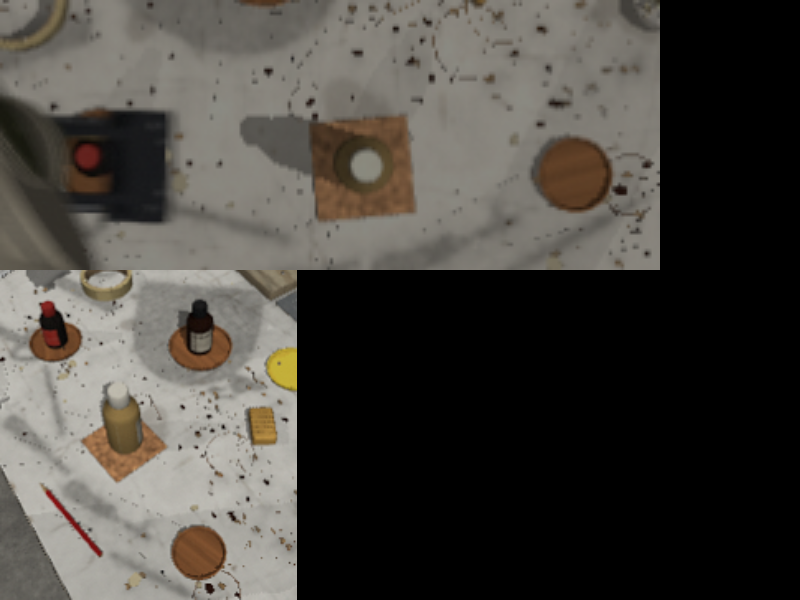

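The tall bottle stands on the cork (top crop 363,165) and the narrow tray is empty (575,173). Next I'll measure the empty tray, and the bottle at its known position to get the camera bias.

```bash
cat > m.py <<'E'
from h import *
from scipy.optimize import least_squares
np.set_printoptions(precision=4,suppress=True)
def tray(c,R):
    for n in("scene","top"):
        f=cam(n); X=np.nan_to_num(cloud(f),nan=9); hsv=cv2.cvtColor(f["pixels"],cv2.COLOR_BGR2HSV)
        d=np.linalg.norm(X[...,:2]-c,axis=2); m=cv2.inRange(hsv,(3,100,25),(40,255,255))*((d<R+.012)&(X[...,2]<.03)).astype(np.uint8)
        m=cv2.morphologyEx(m,cv2.MORPH_CLOSE,np.ones((5,5)))
        ct=max(cv2.findContours(m,0,cv2.CHAIN_APPROX_NONE)[0],key=cv2.contourArea)[:,0]
        for z in(.008,0.004):
            q=plane(f,ct,z)[:,:2]; o=least_squares(lambda p:np.hypot(*(q-p[:2]).T)-p[2],[*c,R],loss="soft_l1",f_scale=.001)
            print("tray",n,z,o.x[:2],o.x[2]*2)
def bottle(c,rb,h,lo=.014):
    for n in("scene","top"):
        f=cam(n); x=np.nan_to_num(cloud(f),nan=9).reshape(-1,3); C=-f["R"].T@f["t"]
        s=x[(np.hypot(*(x[:,:2]-c).T)<.045)&(x[:,2]>lo)&(x[:,2]<h*.6)]
        if len(s)<15: continue
        dr=s[:,:2].mean(0)-C[:2]
        b=least_squares(lambda p:np.hypot(*(s[:,:2]-p).T)-rb,s[:,:2].mean(0)+.01*dr/np.linalg.norm(dr),loss="soft_l1",f_scale=.001)
        t=x[(np.hypot(*(x[:,:2]-c).T)<.045)&(x[:,2]>h-.003)&(x[:,2]<h+.02)]
        print("bottle",n,b.x,len(s),np.abs(b.fun).mean(),"cap",t[:,:2].mean(0))
E
python3 -c "
from m import *
tray((.437,-.2175),.035); bottle((.445,-.0195),.025,.12)"
```

```text
tray scene 0.008 [ 0.4376 -0.2173] 0.06803791529906154
tray scene 0.004 [ 0.4385 -0.2159] 0.06842314445771909
tray top 0.008 [ 0.438  -0.2172] 0.0656164055155942
tray top 0.004 [ 0.4379 -0.218 ] 0.06584158689424109
bottle scene [ 0.4445 -0.0188] 312 0.00047042098794260027 cap [ 0.4435 -0.0217]
```

>>> send_rows([
  [[0,0.15,4],0],
  [[0,0,4],0],
  [[0,0,4],0],
  [[0,0,2],0],
  [[0,0,1.5],0],
  [[0,0,1.2],0],
  [[0,0,1],0],
  [[0,0,0],0],
])

```text
time: 8.6
eef_pos: [0.447, 0.2156, 0.0564]
ee_rot: [3.141, 0.001, -0.001]
ft_force: [-0.2, 0.2, -0.3]
opening: 0.0867
gripper_force: 0.0
```

>>> send_rows([
  [[0,0,0],0],
  [[0,0,0],0],
  [[0,0,0],0],
  [[0,0,0],0],
  [[0,0,0],0],
  [[0,0,0],0],
  [[0,0,0],0],
  [[0,0,0],0],
], claw=-1, force=20)

```text
time: 9.4
eef_pos: [0.4472, 0.2161, 0.0571]
ee_rot: [-3.142, -0.001, -0.0]
ft_force: [0.1, 0.4, 0.3]
opening: 0.0373
gripper_force: 20.0
```

>>> send_rows([
  [[0,0,-1],0],
  [[0,0,-2],0],
  [[0,0,-4],0],
  [[0,0,-4],0],
  [[0,0,-4],0],
  [[0,0,-1],0],
  [[0,2,0],0],
  [[0,4,0],0],
])

```text
time: 10.2
eef_pos: [0.4465, 0.158, 0.2174]
ee_rot: [-3.14, -0.009, -0.001]
ft_force: [0.7, -0.8, -2.2]
opening: 0.0373
gripper_force: 20.0
```

>>> send_rows([
  [[0,4.5,0],0],
  [[0,4.5,0],0],
  [[0,4.5,0],0],
  [[0,4.5,0],0],
  [[-0.2,4.5,0],0],
  [[-0.2,4.5,0],0],
  [[-0.3,4.5,0],0],
  [[-0.2,4,0],0],
])

```text
time: 11.0
eef_pos: [0.4375, -0.2011, 0.2168]
ee_rot: [3.141, 0.0, -0.001]
ft_force: [1.3, 0.5, -1.5]
opening: 0.0372
gripper_force: 20.0
```

>>> send_rows([
  [[0,1.8,0],0],
  [[0,0,0],0],
  [[0,0,0],0],
  [[0,0,0],0],
])

```text
time: 11.4
eef_pos: [0.4388, -0.2153, 0.217]
ee_rot: [-3.141, -0.005, 0.0]
ft_force: [0.4, 0.4, -1.5]
opening: 0.0376
gripper_force: 20.0
```

```bash
python3 -c "
from m import *
tray((.447,.2175),.044)
f=cam('scene'); x=np.nan_to_num(cloud(f),nan=9).reshape(-1,3); c=(.438,-.217)
s=x[(np.hypot(*(x[:,:2]-c).T)<.03)&(x[:,2]>.166)&(x[:,2]<.185)]
b=least_squares(lambda p:np.hypot(*(s[:,:2]-p).T)-.019,c,loss='soft_l1',f_scale=.001); print(b.x,len(s),np.abs(b.fun).mean())
print(np.mean([robot.state()['eef_pos'] for _ in range(1)],0))"
```

```text
tray scene 0.008 [0.4457 0.2166] 0.0834660331430926
tray scene 0.004 [0.4467 0.2205] 0.0839417015670299
tray top 0.008 [0.4472 0.2173] 0.08277574966875034
tray top 0.004 [0.4471 0.218 ] 0.08306031165291694
[ 0.4394 -0.214 ] 55 0.0003294990505369753
[ 0.4387 -0.2159  0.2172]
```

>>> send_rows([
  [[-0.1,0.1,4],0],
  [[0,0,4],0],
  [[0,0,3],0],
  [[0,0,2],0],
  [[0,0,1.5],0],
  [[0,0,0.8],0],
  [[0,0,0.4],0],
  [[0,0,0],0],
])

```text
time: 12.35
eef_pos: [0.4377, -0.2178, 0.0602]
ee_rot: [3.142, 0.002, 0.0]
ft_force: [0.2, 0.3, -0.6]
opening: 0.0375
gripper_force: 20.0
```

>>> send_rows([
  [[0,0,0.1],0],
  [[0,0,0],0],
  [[0,0,0.1],0],
  [[0,0,0],0],
  [[0,0,0.05],0],
  [[0,0,0],0],
])

```text
time: 12.95
eef_pos: [0.4374, -0.218, 0.0575]
ee_rot: [3.142, 0.001, -0.0]
ft_force: [0.6, 1.1, -1.6]
opening: 0.0375
gripper_force: 20.0
```

>>> send_rows([
  [[0,0,0.05],0],
  [[0,0,0],0],
  [[0,0,0.05],0],
  [[0,0,0],0],
])

```text
time: 13.35
eef_pos: [0.4376, -0.218, 0.057]
ee_rot: [3.141, 0.001, 0.0]
ft_force: [-2.2, 1.8, 5.0]
opening: 0.0373
gripper_force: 20.0
```

>>> send_rows([
  [[0,0,-0.05],0],
  [[0,0,0],0],
  [[0,0,0],0],
  [[0,0,0],0],
  [[0,0,0],0],
  [[0,0,-1],0],
  [[0,0,-3],0],
  [[0,0,-4],0],
], claw=1)

```text
time: 14.15
eef_pos: [0.4365, -0.2173, 0.1373]
ee_rot: [-3.14, -0.002, 0.004]
ft_force: [1.5, -1.2, 0.9]
opening: 0.086
gripper_force: 0.0
```

>>> send_rows([
  [[0,0,-4],0],
  [[0,0,-4],0],
  [[2,-2.9,-1],0],
  [[2.4,-3.5,0],0],
  [[2.4,-3.5,0],0],
  [[2.4,-3.5,0],0],
  [[2.4,-3.5,0],0],
  [[2.4,-3.5,0],0],
])

```text
time: 14.95
eef_pos: [0.5781, -0.0124, 0.228]
ee_rot: [3.141, 0.001, 0.001]
ft_force: [0.3, 0.7, -0.1]
opening: 0.0868
gripper_force: 0.0
```

>>> send_rows([
  [[2.4,-3.5,0],0],
  [[2.4,-3.5,0],0],
  [[1,-1.5,0],0],
  [[0,0,0],0],
  [[0,0,0],0],
])

```text
time: 15.45
eef_pos: [0.6351, 0.071, 0.2273]
ee_rot: [3.141, 0.002, -0.0]
ft_force: [-0.6, -0.2, 0.1]
opening: 0.0868
gripper_force: 0.0
```

```bash
python3 -c "
from m import *
bottle((.4375,-.2175),.019,.085); tray((.437,-.2175),.035); bottle((.637,.0727),.021,.098)
f=cam('scene'); cv2.imwrite('pics/c3.png',cv2.resize(f['pixels'],(800,600)))"
```

```text
bottle scene [ 0.4378 -0.217 ] 132 0.000370520562789395 cap [ 0.4372 -0.2179]
bottle top [ 0.4387 -0.2183] 30 0.0010995072337476736 cap [ 0.4395 -0.2161]
tray scene 0.008 [ 0.437  -0.2186] 0.0646867407905931
tray scene 0.004 [ 0.438  -0.2172] 0.06505824545206279
tray top 0.008 [ 0.4379 -0.218 ] 0.06611199640911315
tray top 0.004 [ 0.4378 -0.2188] 0.06633784812424126
bottle scene [0.6361 0.0731] 183 0.0007170514611207619 cap [0.6343 0.0713]
```

View pics/c3.png

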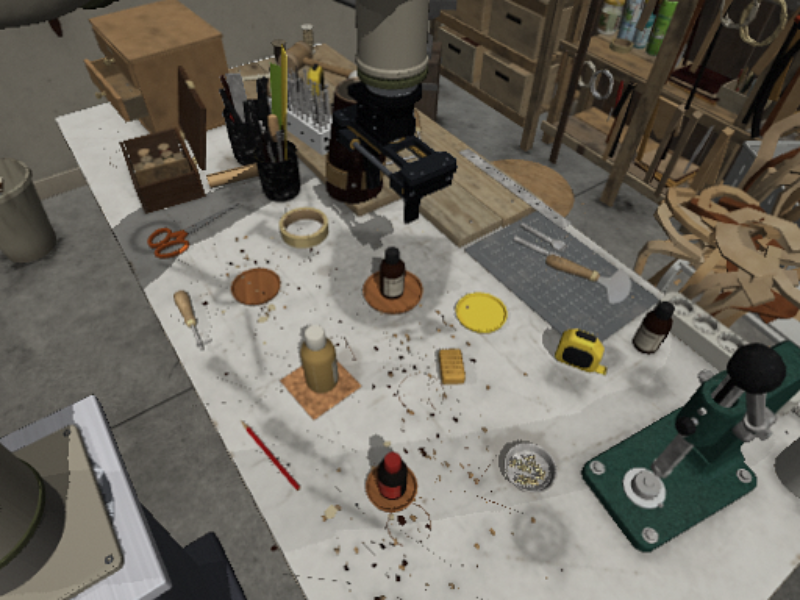

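The small bottle stands centred in the narrow tray (391,480) and the gripper is over the medium bottle (392,272). Going down onto it.

>>> send_rows([
  [[0.1,-0.1,4],0],
  [[0,0,4],0],
  [[0,0,3],0],
  [[0,0,2],0],
  [[0,0,1.5],0],
  [[0,0,1],0],
  [[0,0,0.8],0],
  [[0,0,0],0],
])

```text
time: 16.6
eef_pos: [0.6361, 0.0721, 0.0636]
ee_rot: [3.141, 0.001, -0.001]
ft_force: [-0.1, -1.4, 0.6]
opening: 0.0872
gripper_force: 0.0
```

>>> send_rows([
  [[0,0,0],0],
  [[0,0,0],0],
  [[0,0,0],0],
  [[0,0,0],0],
  [[0,0,0],0],
  [[0,0,0],0],
  [[0,0,0],0],
  [[0,0,0],0],
], claw=-1, force=20)

```text
time: 17.4
eef_pos: [0.6363, 0.0723, 0.0641]
ee_rot: [-3.142, -0.001, -0.0]
ft_force: [0.4, 0.8, 0.3]
opening: 0.0417
gripper_force: 20.0
```

>>> send_rows([
  [[0,0,-1],0],
  [[0,0,-3],0],
  [[0,0,-4],0],
  [[-1.5,-1.2,0],0],
  [[-3.5,-2.7,0],0],
  [[-3.5,-2.7,0],0],
  [[-3.5,-2.7,0],0],
  [[-3.5,-2.7,0],0],
])

```text
time: 18.2
eef_pos: [0.4797, 0.193, 0.1446]
ee_rot: [3.141, 0.001, 0.001]
ft_force: [1.1, 1.2, -0.1]
opening: 0.0415
gripper_force: 20.0
```

>>> send_rows([
  [[-2.5,-1.8,0],0],
  [[-0.9,-0.7,0],0],
  [[0,0,0],0],
  [[0,0,0],0],
  [[0,0,0],0],
])

```text
time: 18.7
eef_pos: [0.4483, 0.2159, 0.1441]
ee_rot: [3.142, -0.002, 0.0]
ft_force: [-0.1, -0.6, -1.7]
opening: 0.0413
gripper_force: 20.0
```

```bash
python3 -c "
from m import *
tray((.639,.0725),.053)
f=cam('scene'); x=np.nan_to_num(cloud(f),nan=9).reshape(-1,3); c=(.447,.2175)
s=x[(np.hypot(*(x[:,:2]-c).T)<.03)&(x[:,2]>.088)&(x[:,2]<.115)]
b=least_squares(lambda p:np.hypot(*(s[:,:2]-p).T)-.021,c,loss='soft_l1',f_scale=.001); print(b.x,len(s),np.abs(b.fun).mean())
print(robot.state()['eef_pos'])"
```

```text
tray scene 0.008 [0.639 0.073] 0.102895986853334
tray scene 0.004 [0.641 0.076] 0.10348249475537012
tray top 0.008 [0.6409 0.0731] 0.10183994320782093
tray top 0.004 [0.6415 0.0732] 0.10219048159384149
[0.4483 0.2166] 117 0.0008429199994552471
[0.4478 0.2164 0.1439]
```

>>> send_rows([
  [[-0.1,-0.1,1.5],0],
  [[0,0,2],0],
  [[0,0,2],0],
  [[0,0,1.2],0],
  [[0,0,0.7],0],
  [[0,0,0.3],0],
  [[0,0,0.1],0],
  [[0,0,0],0],
])

```text
time: 19.65
eef_pos: [0.4465, 0.2182, 0.0665]
ee_rot: [-3.141, -0.001, -0.001]
ft_force: [-0.1, 1.0, -1.2]
opening: 0.0419
gripper_force: 20.0
```

>>> send_rows([
  [[0,0,0.1],0],
  [[0,0,0],0],
  [[0,0,0.1],0],
  [[0,0,0],0],
  [[0,0,0.05],0],
  [[0,0,0],0],
])

```text
time: 20.25
eef_pos: [0.4462, 0.218, 0.064]
ee_rot: [3.141, 0.001, 0.0]
ft_force: [-1.8, -1.9, 5.2]
opening: 0.0416
gripper_force: 20.0
```

>>> send_rows([
  [[0,0,-0.05],0],
  [[0,0,0],0],
  [[0,0,0],0],
  [[0,0,0],0],
  [[0,0,0],0],
  [[0,0,-1],0],
  [[0,0,-3],0],
  [[0,0,-4],0],
], claw=1)

```text
time: 21.05
eef_pos: [0.445, 0.2177, 0.1443]
ee_rot: [3.141, 0.002, -0.005]
ft_force: [0.4, 0.3, 0.2]
opening: 0.0861
gripper_force: 0.0
```

>>> send_rows([
  [[0,0,-4],0],
  [[0,0,-4],0],
  [[-0.1,3,-1],0],
  [[0,4.2,0],0],
  [[0,4.2,0],0],
  [[0,4.2,0],0],
  [[0,4.2,0],0],
  [[0,3,0],0],
])

```text
time: 21.85
eef_pos: [0.4449, -0.0125, 0.2349]
ee_rot: [3.141, -0.002, 0.002]
ft_force: [-0.2, 0.5, 0.4]
opening: 0.0867
gripper_force: 0.0
```

>>> send_rows([
  [[0,0.9,0],0],
  [[0,0,0],0],
  [[0,0,0],0],
  [[0,0,0],0],
])

```text
time: 22.25
eef_pos: [0.4454, -0.0173, 0.2342]
ee_rot: [-3.141, -0.005, -0.0]
ft_force: [1.0, 0.3, -0.2]
opening: 0.087
gripper_force: 0.0
```

```bash
python3 -c "
from m import *
bottle((.447,.2175),.021,.098); bottle((.445,-.019),.025,.12)"
```

```text
bottle scene [0.446  0.2183] 195 0.0009097577007642165 cap [0.446  0.2151]
bottle top [0.4495 0.219 ] 40 0.0003358750789363593 cap [0.4493 0.2165]
bottle scene [ 0.4445 -0.0188] 307 0.00048657337557753323 cap [ 0.4433 -0.0222]
```

>>> send_rows([
  [[0,0.15,4],0],
  [[0,0,4],0],
  [[0,0,2.5],0],
  [[0,0,2],0],
  [[0,0,1.2],0],
  [[0,0,0.8],0],
  [[0,0,0.4],0],
  [[0,0,0],0],
])

```text
time: 23.25
eef_pos: [0.4455, -0.0204, 0.0852]
ee_rot: [3.142, 0.001, 0.0]
ft_force: [0.1, 0.1, 0.1]
opening: 0.087
gripper_force: 0.0
```

>>> send_rows([
  [[0,0,0],0],
  [[0,0,0],0],
  [[0,0,0],0],
  [[0,0,0],0],
  [[0,0,0],0],
  [[0,0,0],0],
  [[0,0,0],0],
  [[0,0,0],0],
], claw=-1, force=20)

```text
time: 24.05
eef_pos: [0.4453, -0.0204, 0.0851]
ee_rot: [3.142, 0.001, 0.0]
ft_force: [0.0, 0.7, 0.9]
opening: 0.0496
gripper_force: 19.9
```

>>> send_rows([
  [[0,0,-1],0],
  [[0,0,-2.5],0],
  [[0,0,-2.5],0],
  [[1.8,-0.8,0],0],
  [[4,-1.9,0],0],
  [[4,-1.9,0],0],
  [[4,-1.9,0],0],
  [[3.6,-1.8,0],0],
])

```text
time: 24.85
eef_pos: [0.6208, 0.0631, 0.1453]
ee_rot: [3.141, -0.0, -0.0]
ft_force: [0.2, -0.9, -1.9]
opening: 0.0497
gripper_force: 19.9
```

>>> send_rows([
  [[2,-1,0],0],
  [[0,0,0],0],
  [[0,0,0],0],
  [[0,0,0],0],
])

```text
time: 25.25
eef_pos: [0.6386, 0.0719, 0.1452]
ee_rot: [3.141, 0.0, -0.001]
ft_force: [0.3, -1.0, -2.2]
opening: 0.0499
gripper_force: 20.0
```

```bash
python3 -c "
from m import *
f=cam('scene'); x=np.nan_to_num(cloud(f),nan=9).reshape(-1,3); c=(.639,.0725)
s=x[(np.hypot(*(x[:,:2]-c).T)<.035)&(x[:,2]>.07)&(x[:,2]<.11)]
b=least_squares(lambda p:np.hypot(*(s[:,:2]-p).T)-.025,c,loss='soft_l1',f_scale=.001); print(b.x,len(s),np.abs(b.fun).mean())
print(robot.state()['eef_pos'])"
```

```text
[0.638  0.0729] 208 0.000694706452345507
[0.6387 0.0718 0.1454]
```

>>> send_rows([
  [[0.1,-0.1,1.5],0],
  [[0,0,2],0],
  [[0,0,1.2],0],
  [[0,0,0.7],0],
  [[0,0,0.3],0],
  [[0,0,0.2],0],
  [[0,0,0],0],
  [[0,0,0.05],0],
])

```text
time: 26.1
eef_pos: [0.6406, 0.0738, 0.0862]
ee_rot: [-3.142, -0.001, -0.002]
ft_force: [0.1, -0.9, -1.6]
opening: 0.0497
gripper_force: 20.0
```

>>> send_rows([
  [[0,0,0.1],0],
  [[0,0,0],0],
  [[0,0,0.05],0],
  [[0,0,0],0],
  [[0,0,0.05],0],
  [[0,0,0],0],
])

```text
time: 26.7
eef_pos: [0.6405, 0.0738, 0.0841]
ee_rot: [3.141, 0.001, 0.001]
ft_force: [-0.6, -0.7, 3.8]
opening: 0.05
gripper_force: 20.0
```

Contact at 3.8 N net upward, so I'll release and rise clear.

>>> send_rows([
  [[0,0,0],0],
  [[0,0,0],0],
  [[0,0,0],0],
  [[0,0,0],0],
  [[0,0,0],0],
  [[0,0,-1],0],
  [[0,0,-3],0],
  [[0,0,-4],0],
], claw=1)

```text
time: 27.5
eef_pos: [0.6392, 0.0735, 0.1635]
ee_rot: [3.141, 0.002, -0.005]
ft_force: [0.7, -0.4, 1.8]
opening: 0.0867
gripper_force: 0.0
```

>>> send_rows([
  [[0,0,-4],0],
  [[0,0,-4],0],
  [[-2,2,0],0],
  [[-3,3,0],0],
  [[-3,3,0],0],
  [[-3,3,0],0],
  [[-1,1,0],0],
  [[0,0,0],0],
])

```text
time: 28.3
eef_pos: [0.5195, -0.0483, 0.2446]
ee_rot: [3.14, -0.004, 0.002]
ft_force: [-0.4, 0.4, -1.2]
opening: 0.0869
gripper_force: 0.0
```

```bash
python3 -c "
from m import *
bottle((.6395,.073),.025,.12); bottle((.447,.2175),.021,.098); bottle((.4375,-.2175),.019,.085); tray((.639,.073),.053)
f=cam('scene'); cv2.imwrite('pics/c4.png',cv2.resize(f['pixels'],(800,600)))"
```

```text
bottle scene [0.6391 0.0746] 47 0.000455800023042212 cap [0.6398 0.0824]
bottle top [0.641  0.0741] 49 0.00022137770558066 cap [0.6403 0.0738]
bottle scene [0.4461 0.2185] 186 0.0007956094765887621 cap [0.4457 0.2148]
bottle top [0.4495 0.2189] 40 0.0007878530952594772 cap [0.4494 0.2165]
bottle scene [ 0.4377 -0.217 ] 131 0.00034329020575564993 cap [ 0.4371 -0.218 ]
tray scene 0.008 [0.6381 0.0703] 0.097886948062642
tray scene 0.004 [0.6402 0.0733] 0.09845006893258892
tray top 0.008 [0.6408 0.0729] 0.1019468660295348
tray top 0.004 [0.6414 0.0731] 0.10229775869217059
```

View pics/c4.png

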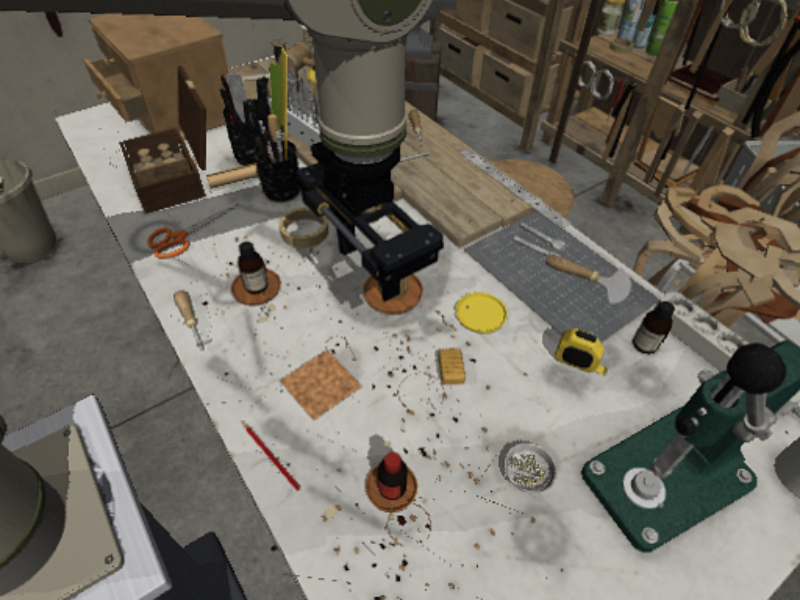

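The medium bottle (253,272) and the small bottle (391,478) stand upright and centred in their trays. The tall one is behind the gripper, but the top view puts it at (0.641, 0.074), which matches the tray. The bystanders haven't moved.

```bash
python3 -c "
from bench import robot
print(robot.close_job())"
```

```text
the job is handed in; nothing more can be done
None
```

The job is handed in: each bottle stands upright within about 2 mm of the middle of its own tray by camera measurement, finished in about 29 s, with the beeswax, tape roll and rivet dish left where they were.

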